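Unlock the key return, post the red cabin key, lock it again

TASK

Take the blue-handled staff key out of its rest and set it into the lock on top of the key return cabinet: the slot may have stopped a little askew, so turn it as you press until it drops fully home. Turn it clockwise until the brass shutter has swung right off the chute, drop the cabin key with the red fob through the chute into the tin bin, then turn the staff key back until the shutter is fully closed and leave it standing in the lock. Move the shutter only with the staff key, and leave the green-fobbed key and everything else on the counter where it is.

Things in the scene. Friction and masses are not known exactly. Their poses are not given: they have to be found in the camera images.
- cabinet: Pine key return cabinet standing fixed on the counter, 150 (x) x 245 (y, from -145 to +100) x 105 mm high; origin on the counter under the middle of its depth. On its flat top: the lock at y = -110 and the brass-rimmed chute mouth at y = +4.5; a tin bin is inside, under the chute. Its +x side is open.
- lock (a point): Middle of the top face of the lock core, 109 mm above the counter (4 mm above the cabinet's top); axes as the cabinet's. The round brass core, 39 mm across, turns about the vertical here inside the shutter's dark hub; it has a slot 7 x 23 mm, 26 mm deep, centred on this point.
- slot_floor (a point): Lower end of the slot, 26 mm below lock (axes as the cabinet's, so it does not show the slot's angle). The core has free play of 0.2 rad either way relative to the shutter and drives it at the ends of that play. It has stopped anywhere in the play and is stiff (0.05 N m). At mid play the slot's long side lies along the shutter.
- shutter (a joint): Angle (rad) of the brass shutter about the lock axis: 0 closed over the chute, pointing to the cabinet's +y; grows clockwise seen from above to a stop at 1.2. Closed: under 0.08; chute clear: over 1.0. Plate 3 mm thick, 64 mm wide, reaching 182 mm from the lock axis, top level with the lock face. Turning takes 0.15 N m; it stays where left.
- chute (a point): Middle of the chute mouth, level with the cabinet's top (105 mm above the counter); axes as the cabinet's. The mouth is 56 mm (x) x 125 mm (y), with straight walls 30 mm deep, open to the bin below.
- bin (a point): Middle of the inner floor of the tin bin inside the cabinet, 3 mm above the counter; inside 116 mm (x) x 154 mm (y), walls 45 mm high; axes as the cabinet's.
- key_rest: Dark wooden block, 64 (x) x 44 (y) x 26 mm high, fixed, origin under its middle, with a slot along x in which the staff key stands.
- staff_key: Staff key standing upright, 64 mm tall, 90 g. Origin at the blade's tip, z up. Steel blade 20 (x) x 5 (y) mm, 20 mm long, its tip rounded at 2.5 mm radius; round collar 28 mm across at 20 to 24 mm (stops on the lock face when home); stem 12 mm; blue handle 34 (x) x 12 (y) mm from 36 to 64 mm. Fits either way round. In its rest the origin is 6 mm above the counter.
- red_key: Cabin key lying flat, red fob, 60 g: origin on its underside at mid length, x along it from fob to key. Wooden fob 42 (x) x 30 (y) x 12 mm high, centred at x = -25 mm and painted red; iron key from x = -7 to +45 mm, up to 18 mm wide and 7 mm high. 91 mm long in all.
- green_key: The other cabin key, the same but with a green fob; not to be moved.
- bell: Dark cast iron desk bell, 84 mm across, 66 mm high, origin under its middle; bystander.
- magnifier: Magnifier lying flat, brass rim 72 mm across centred at x = +60 mm, dark handle to x = -73 mm, 12 mm high; bystander.
- stapler: Black stapler, 130 (x) x 36 x 44 mm, origin under its middle; bystander.
- card_reader: Grey card reader, 150 (x) x 80 x 32 mm, origin under its middle; bystander.
- mug: Blue mug, 80 mm across, 90 mm high, handle at +y, origin under its middle; bystander.
Things that resemble listed ones, but are neither listed nor needed, are in the scene too. Leave any orange, purple or turquoise look-alike of the red_key alone.

How it is judged:
By the outcome, as a careful person would: the job done as asked, in the order asked, and still so for the second after the job is handed in, with the robot touching nothing.
It also fails if it takes over 72 s, if anything falls off the work surface, if the arm or the gripper's body presses on something with over 40 N, if the wrist force passes 120 N, or if a joint passes its speed limit or range.

ROBOT

A 6-joint arm with a two-finger parallel gripper is mounted at the origin on the work surface. World frame = base frame: x ahead of the robot, y to its left, z up, the work surface at z = 0. Lengths are in mm, angles in rad, forces in N, time in s.
With the tool pointing down it reaches from about 350 to 875 mm from the base axis. Payload 4.2 kg.
Tool frame: the origin (TCP) lies on the mounting face of the last link; the fingertips stand 173 mm ahead of it and the grasp point (between the pads) lies 155 mm ahead of it; z points along the fingers, y is the line along which they close (so a half turn about z gives the same grasp; the last joint's range is limited). The gripper opens to 85 mm and grips with 20 to 120 N. Pads are 22 mm wide; open, the fingers measure 114 mm over their backs; the gripper's body (76 mm by 85 mm) begins 54 mm behind the grasp point. The pads swing forward as they close: fully open they stand 13 mm farther back than shut.
Start: joints at [1.56, 0.385, 0.008, 0, -1.194, -0.259], TCP at [166.555, 602.378, 404.712] pointing down, gripper open.
Joint ranges: [-3.14, 3.14], [-1.21, 2.06], [-1.07, 1.41], [-3.16, 2.05], [-2.99, -0.16], [-3.1, 3.1]. Speed limits (rad/s): [2.79, 2.79, 3.14, 3.14, 3.14, 3.14].

INTERFACE

Orientations are given as a unit quaternion [x, y, z, w].
In Python, from bench import arm gives the robot as it stands.
- The arm moves only by the tool carry_out, never from a script. Its argument "rows" is a list of rows, each a list of 7 numbers: the shift along the tool's x, y, z as a fraction of full scale, then the turn, a rotation vector about the tool's x, y, z as a fraction of full scale, then the opening, from -1 (shut) to 1 (fully open). A call has 1 to 12 rows; each row is the pose to reach, as a shift and turn from the pose commanded when the call began, along the tool's axes at that moment, turning the shorter way round; what a row does not reach only later rows make up. Full scale, the value 1, is 20 cm for a shift and pi rad for a turn. A row lasts 1/8 s, in which the tool goes at most 62.5 mm and 10.7 degrees, less where a joint would pass 70% of its speed; a pose out of reach is approached as far as the arm can. A call with a number of a shift or a turn outside -1 to 1 is refused whole. A call with a gripper value outside its range is refused whole. The fingers move at their own pace and stop on an object; the grip force is fixed at half the most. Time passes only in rows, so rows that repeat a pose let the fingers close. It gives the time, the measured TCP pose, the force, the opening and the grip force at its end, in the units of the state.
- arm.read_state(): the state, without advancing time (a new reading comes with each control period).
- arm.get_image(name): name is "scene" or "top" or "wrist"; returns (picture, depth): 420x560x3 uint8, red, green, blue; 420x560 float32, mm along the optical axis (not along the pixel's ray), 0 where there is no reading.
- arm.calibration(name): a dict with "mtx" (3x3 intrinsics, pixels), "cam_to_world" (4x4, takes a point from camera to world coordinates). Camera axes: x right, y up, looking along -z (the intrinsics and any distortion apply to the point x, -y, -z); pixel columns grow to the right and rows downward; lengths in mm; the calibration is good to about 2 mm. A picture is of the moment at which its call begins: read the wrist's pose just before it. calibration takes no time and is no camera call; for the wrist camera it gives the pose at the moment of the call.
- arm.job_done(): hands the job in; it is judged then, once.
The state is a dict: "clock": time; "joints": joint angles; "joint_vel": joint speeds; "joint_efforts": joint torques, N m; "position": TCP position; "ee_rot": TCP orientation; "contact_force": force on the tool from outside, world axes, zero at the start; "wrist_torque": the same for the moment, N m; "gripper_width": finger opening in mm; "grasp_force": force on a finger pad.
Only numpy, scipy, OpenCV 4.12 (cv2) and the standard library are available. Lean on these libraries where they do the work, as an engineer would, in place of code of your own. Each camera call takes 0.05 s, during which the arm holds its last target. There are 200 camera calls.

## Working session

There is one attempt and no reset: what is moved stays moved. The work goes in short steps, Python scripts to look and compute and a tool call to move; the robot and the scene stay as the last step left them, time stands still between calls to the robot, and variables do not carry over. Pictures are saved under pics/ and viewed, at most 13 in all, crops included, and the job is handed in when it is done.

Besides the shell and the picture viewer there is one more tool, called after ">>>" as name([rows], argument=value, ...), one row to a line, values as JSON. carry_out: Moves the arm, as the interface text tells. Its arguments: {"type":"object","properties":{"rows":{"type":"array"}},"required":["rows"]}

```bash
mkdir -p pics; ls; python3 - <<'E'
from bench import arm
import cv2,numpy as np
for n in("scene","top"):
    p,d=arm.get_image(n); cv2.imwrite(f"pics/{n}0.png",p[:,:,::-1]); np.savez(f"{n}0.npz",p=p,d=d,**arm.calibration(n))
    print(n,arm.calibration(n))
print(arm.read_state())
E
```

```text
pics
scene {'mtx': array([[474.22534506,   0.        , 277.29463223],
       [  0.        , 474.22534506, 207.79536337],
       [  0.        ,   0.        ,   1.        ]]), 'cam_to_world': array([[-7.33705874e-01, -5.26173767e-01,  4.29903311e-01,
         1.27129912e+03],
       [ 6.79450311e-01, -5.63699247e-01,  4.69670559e-01,
         7.96028600e+02],
       [-4.79215454e-03,  6.36697987e-01,  7.71098378e-01,
         1.27903171e+03],
       [ 0.00000000e+00,  0.00000000e+00,  0.00000000e+00,
         1.00000000e+00]])}
top {'mtx': array([[476.40648101,   0.        , 277.19308448],
       [  0.        , 476.40648101, 213.59978144],
       [  0.        ,   0.        ,   1.        ]]), 'cam_to_world': array([[-5.06987821e-02,  9.75332207e-01, -2.14841150e-01,
         2.43989376e+02],
       [-9.98706016e-01, -4.86517974e-02,  1.48086795e-02,
         8.50134581e+01],
       [ 3.99097397e-03,  2.15313931e-01,  9.76536729e-01,
         1.65873320e+03],
       [ 0.00000000e+00,  0.00000000e+00,  0.00000000e+00,
         1.00000000e+00]])}
{'clock': 0.1, 'joints': array([ 1.55959797e+00,  3.85493537e-01,  6.73367672e-03, -4.64314369e-04,
       -1.19401004e+00, -2.58593797e-01]), 'joint_vel': array([-0.00051085, -0.00138042,  0.00493588, -0.00071592,  0.00098403,
        0.0028204 ]), 'joint_efforts': array([-5.06258930e-04, -3.93323994e+01,  1.88927633e+01,  4.19791505e+00,
       -2.63236485e-03,  5.48757370e-06]), 'position': array([166.50045385, 602.21670887, 403.70662261]), 'ee_rot': array([ 9.90903287e-01, -1.34572118e-01, -9.23864336e-05,  1.00587085e-03]), 'contact_force': array([-0.27370839,  0.52524247,  0.37812545]), 'wrist_torque': array([0.00445975, 0.00731887, 0.04349759]), 'grasp_force': 0.0, 'gripper_width': 85.49559581644003}
```

View pics/top0.png

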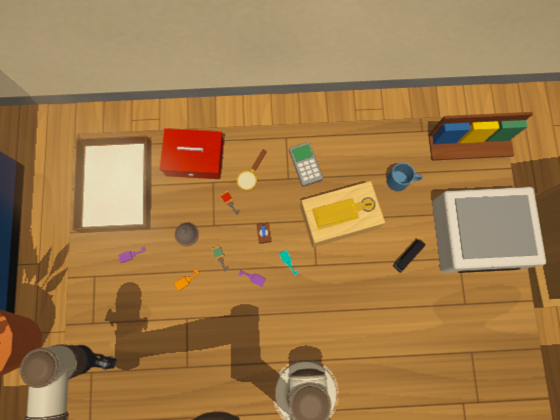

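View pics/scene0.png

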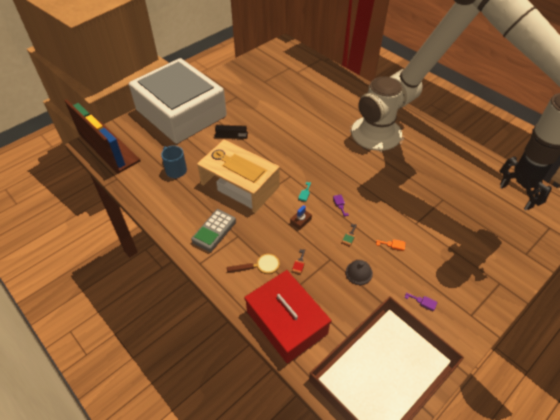

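The top view shows the cabinet around (343,212) with the lock at (368,204), the staff key in its rest at (264,232), the red key at (229,201) and the green key at (219,256). The arm is at lower left.

```bash
cat > h.py <<'E'
import numpy as np,cv2
def world(d,K,T):
    v,u=np.indices(d.shape); 
    X=np.stack([(u-K[0,2])/K[0,0]*d,-(v-K[1,2])/K[1,1]*d,-d],-1)
    return X@T[:3,:3].T+T[:3,3]
def rect(P):
    (c,s,a)=cv2.minAreaRect(P[:,:2].astype(np.float32)); return np.round(c,1),np.round(s,1),round(a,1)
def masks(p):
    h=cv2.cvtColor(p,cv2.COLOR_RGB2HSV); H,S,V=[h[...,i].astype(int) for i in range(3)]
    return H,S,V
E
python3 - <<'E'
from h import *
for n in("top","scene"):
    f=np.load(n+"0.npz"); W=world(f['d'],f['mtx'],f['cam_to_world']); p=f['p']; H,S,V=masks(p)
    X,Y,Z=W[...,0],W[...,1],W[...,2]
    print(n)
    if n=="top": boxes=dict(cab=(295,390,175,248),rest=(252,275,220,246),red=(215,245,185,217),green=(208,232,243,274))
    else: boxes=dict(cab=(195,285,138,210),rest=(285,318,198,232),red=(286,312,245,278),green=(335,362,220,248))
    for k,(u0,u1,v0,v1) in boxes.items():
        m=np.zeros(X.shape,bool); m[v0:v1,u0:u1]=1
        if k=="cab":
            q=m&(Z>97)&(Z<118); P=W[q]; print(k,len(P),rect(P),np.median(P[:,2]))
        else:
            print(k,'z range',np.percentile(Z[m],[5,50,95,99.5]).round(1))
            q=m&(Z>4); print('  all',rect(W[q]),q.sum())
            if k=="rest": c=(H>100)&(H<130)&(S>120)
            elif k=="red": c=((H<6)|(H>172))&(S>170)&(V>90)
            else: c=(H>40)&(H<95)&(S>80)
            q=m&c; print('  col',q.sum(),W[q].mean(0).round(1),rect(W[q]))
            if k!="rest":
                q2=m&(Z>3)&~cv2.dilate(q.astype(np.uint8),np.ones((3,3))).astype(bool); print('  key',q2.sum(),W[q2].mean(0).round(1))
E
```

```text
top
cab 3194 (array([ 583.4, -158.6]), array([151.7, 246.6]), 13.0) 106.76052426989622
rest z range [-5.1  4.5 65.5 77. ]
  all (array([416.4, 117.8]), array([ 78.2, 342.2]), 87.9) 310
  col 25 [538.3 111.5  70.6] (array([537.4, 111.9]), array([ 7. , 30.8]), 87.7)
red z range [-5.6000e+00  8.0000e-01  1.3200e+01  1.6587e+03]
  all (array([481.4, 191.6]), array([506. , 122.1]), 10.6) 308
  col 1 [676.7 243.    9.7] (array([676.7, 243. ]), array([0., 0.]), 0.0)
  key 345 [656.5 225.3  45.9]
green z range [-5.5  1.1 13.3 19. ]
  all (array([358.2, 210.6]), array([320.9, 110.9]), 28.6) 213
  col 58 [480.5 274.8  12.4] (array([481. , 274.5]), array([25.2, 26.8]), 17.4)
  key 173 [452.5 262.7  25.2]
scene
cab 2301 (array([ 583.8, -155.1]), array([158. , 251.2]), 12.8) 106.19154996163934
rest z range [-4.2  1.7 51.5 72.2]
  all (array([849.2, 439.2]), array([1099.6,  113.2]), 46.1) 404
  col 28 [543.9 117.7  66.6] (array([543.4, 117. ]), array([27.3,  8.5]), 1.4)
red z range [-4.   1.1 87.8 95. ]
  all (array([935.1, 498.9]), array([895.9,  78.8]), 44.7) 252
  col 104 [705.4 255.3  39.3] (array([713.4, 260.1]), array([112.5,  27.8]), 26.0)
  key 156 [668.9 240.2  38.6]
green z range [-5.000e+00  7.000e-01  1.370e+01  1.279e+03]
  all (array([829.5, 529.5]), array([1027.6,   94.4]), 36.4) 197
  col 45 [483.  278.2  12.6] (array([483.9, 278.1]), array([21.4, 26.8]), 21.4)
  key 169 [490.  281.3  51.4]
```

```bash
python3 - <<'E'
import cv2
a=cv2.imread("pics/top0.png")[170:280,200:400]
cv2.imwrite("pics/c1.png",cv2.resize(a,None,fx=4,fy=4,interpolation=cv2.INTER_CUBIC))
E
```

```text
(no output)
```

View pics/c1.png

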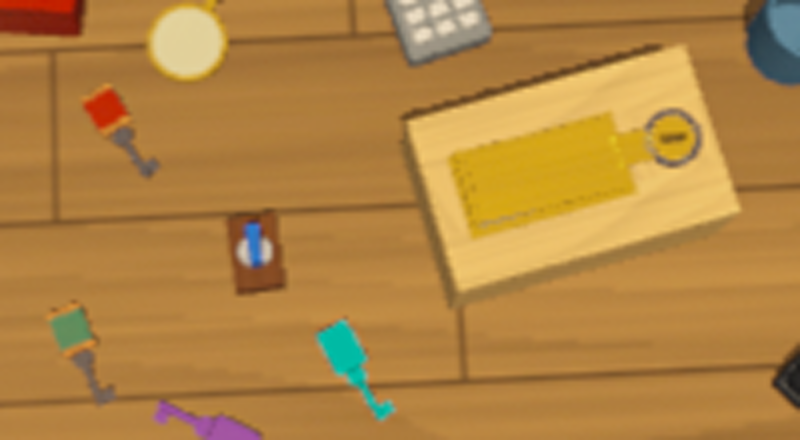

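The crop shows the shutter closed (pointing left) and the lock at about (672,138). The slot is slightly askew, and the staff key's handle runs nearly along world x. I'm moving over the key rest for a close look.

```bash
cat >> h.py <<'E'
from scipy.spatial.transform import Rotation as R
def go(s,pos=None,yaw=None):
    """fractions for a move to TCP pos (world mm), tool x axis at world yaw (rad), tool vertical"""
    R0=R.from_quat(s['ee_rot']); p0=np.array(s['position'])
    pos=p0 if pos is None else np.array(pos,float)
    sh=R0.inv().apply(pos-p0)/200
    xa=R0.apply([1,0,0]); cur=np.arctan2(xa[1],xa[0])
    yaw=cur if yaw is None else yaw
    Rt=R.from_euler('z',yaw)*R.from_euler('x',np.pi)
    rv=(R0.inv()*Rt).as_rotvec()/np.pi
    print('yaw now',cur.round(4),'shift',sh.round(4),'turn',rv.round(4),'n',np.ceil(max(np.linalg.norm(sh)*200/62.5,np.linalg.norm(rv)*180/10.7)))
E
python3 - <<'E'
from h import *
from bench import arm
s=arm.read_state(); go(s,[500,115,400]); T=arm.calibration("wrist")['cam_to_world']; Ro=R.from_quat(s['ee_rot']).as_matrix()
print(Ro.T@(T[:3,3]-s['position']),(Ro.T@T[:3,:3]).round(2))
E
```

```text
yaw now -0.27 shift [2.2568 1.9031 0.0226] turn [ 0.0006 -0.     -0.    ] n 10.0
[74.07476393  0.7910421  30.57997145] [[ 0.    0.96  0.29]
 [ 1.   -0.    0.  ]
 [ 0.    0.29 -0.96]]
```

>>> carry_out([
  [0.82,0.62,0,0,0,0,1],
  [0.82,0.62,0,0,0,0,1],
  [0.82,0.62,0,0,0,0,1],
  [0.82,0.62,0,0,0,0,1],
])

```text
clock: 0.6
position: [292.9, 436.4, 404.6]
ee_rot: [0.991, -0.136, -0.0, 0.0]
contact_force: [-0.3, 0.5, 0.2]
gripper_width: 85.8
grasp_force: 0.0
```

>>> carry_out([
  [0.82,0.62,0,0,0,0,1],
  [0.82,0.62,0,0,0,0,1],
  [0.82,0.62,0,0,0,0,1],
  [0.82,0.62,0,0,0,0,1],
])

```text
clock: 1.1
position: [417.8, 274.0, 404.5]
ee_rot: [0.991, -0.136, -0.0, 0.0]
contact_force: [-0.6, -0.4, -0.6]
gripper_width: 85.4
grasp_force: 0.0
```

>>> carry_out([
  [0.82,0.62,0,0,0,0,1],
  [0.82,0.62,0,0,0,0,1],
  [0.82,0.62,0,0,0,0,1],
  [0.82,0.62,0,0,0,0,1],
  [0.82,0.62,0,0,0,0,1],
  [0.82,0.62,0,0,0,0,1],
])

```text
clock: 1.85
position: [541.1, 113.9, 404.6]
ee_rot: [0.991, -0.134, -0.0, -0.0]
contact_force: [0.0, -0.2, 0.5]
gripper_width: 85.6
grasp_force: 0.0
```

```bash
cat >> h.py <<'E'
def snap(arm,n,name="wrist"):
    s=arm.read_state(); c=arm.calibration(name); p,d=arm.get_image(name)
    cv2.imwrite(f"pics/{n}.png",p[:,:,::-1]); np.savez(f"{n}.npz",p=p,d=d,**c)
    return s,p,world(d,c['mtx'],c['cam_to_world'])
E
python3 - <<'E'
from h import *
from bench import arm
s,p,W=snap(arm,"w1"); print(s['clock'],s['position'],s['joints'].round(2))
H,S,V=masks(p); X,Y,Z=[W[...,i] for i in range(3)]
b=(H>100)&(H<130)&(S>120)&(np.hypot(X-540,Y-115)<60)
q=b&(Z>62); print('handle top',q.sum(),rect(W[q]),W[q].mean(0),np.percentile(Z[q],[50,95]))
r=(np.hypot(X-540,Y-115)<60)&(Z>22)&(Z<28.5)&~b; print('rest',rect(W[r]),r.sum(),np.median(Z[r]))
E
```

```text
1.85 [541.14883864 113.85491448 404.55127523] [ 0.5   0.26 -0.17 -0.   -1.14  0.8 ]
handle top 399 (array([541.4, 120.7]), array([102.6,  37.6]), 79.2) [538.51839401 113.36150285  75.43321738] [69.89961034 71.41617945]
rest (array([536.7, 113.5]), array([64.5, 44. ]), 5.7) 1545 26.318331063892515
```

View pics/w1.png

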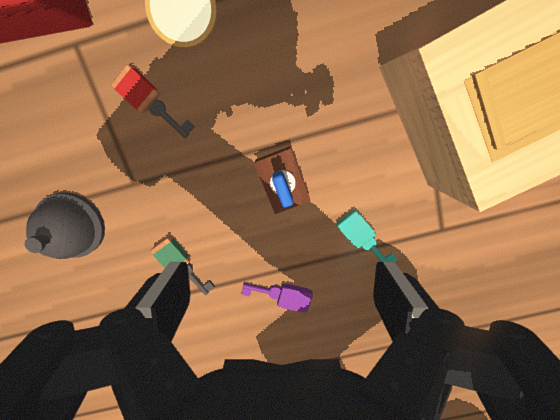

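The wrist view shows the rest and blue handle at (282,187), the red key's fob at (135,88) and its iron tip at (187,130). The green and turquoise keys sit well apart from the rest.

```bash
python3 - <<'E'
from h import *
from bench import arm
f=np.load("w1.npz"); W=world(f['d'],f['mtx'],f['cam_to_world']); p=f['p']; H,S,V=masks(p); X,Y,Z=[W[...,i] for i in range(3)]
u=np.arange(560)[None]; v=np.arange(420)[:,None]
b=(H>100)&(H<130)&(S>120)&(np.hypot(X-537,Y-113.5)<40)
q=b&(Z>67)&(Z<73); print('handle',q.sum(),rect(W[q]),W[q].mean(0).round(1))
box=(u>105)&(u<165)&(v>55)&(v<118)
c=box&((H<8)|(H>172))&(S>150)&(Z>9)&(Z<15); print('fob',c.sum(),rect(W[c]),W[c].mean(0).round(1))
box=(u>105)&(u<200)&(v>55)&(v<145)&(Z>4)&(Z<15); print('all red key',rect(W[box]),W[box].mean(0))
box=(u>165)&(u<200)&(v>100)&(v<145)&(Z>4)&(Z<15); print('tip',W[box].mean(0))
s=arm.read_state(); go(s,[536.7,113.5,300],0.1)
print(s['contact_force'])
E
```

```text
handle 364 (array([537.2, 113.4]), array([33.6, 11.8]), 5.3) [537.7 113.1  69.9]
fob 866 (array([675.1, 241.4]), array([31.3, 31. ]), 29.9) [675.3 241.   12.3]
all red key (array([652.8, 229. ]), array([91.6, 30.9]), 29.1) [664.55421404 234.13829938  10.36754777]
tip [625.54472858 209.95114137   6.12512706]
yaw now -0.2677 shift [-0.0201  0.0083  0.5237] turn [-1.000e-04  0.000e+00 -1.171e-01] n 2.0
[-0.7089109  -0.09971222 -0.21823631]
```

>>> carry_out([
  [-0.02,0.0,0.3,0,0,-0.117,1],
  [-0.02,0.0,0.6,0,0,-0.117,1],
  [-0.02,0.0,0.6,0,0,-0.117,1],
  [-0.02,0.0,0.6,0,0,-0.117,1],
])

```text
clock: 2.4
position: [538.6, 115.0, 287.1]
ee_rot: [0.999, 0.049, 0.002, -0.0]
contact_force: [0.4, 0.4, 0.6]
gripper_width: 85.3
grasp_force: 0.0
```

```bash
python3 - <<'E'
from h import *
from bench import arm
s,p,W=snap(arm,"w2"); print(s['position'],s['clock'])
H,S,V=masks(p); X,Y,Z=[W[...,i] for i in range(3)]
b=(H>100)&(H<130)&(S>120)&(np.hypot(X-537,Y-113.5)<40)
q=b&(Z>67)&(Z<73); print('handle',q.sum(),rect(W[q]),W[q].mean(0).round(1))
go(s,[537.2,113.4,213],.097)
E
```

```text
[538.60731555 114.96277507 287.05745122] 2.4
handle 842 (array([537.8, 113.4]), array([32.8, 11.1]), 6.0) [538.4 113.5  69.9]
yaw now 0.0975 shift [-0.0092  0.0073  0.3703] turn [-0.0001 -0.0012  0.0002] n 2.0
```

>>> carry_out([
  [-0.005,0.007,0.2,0,0,0,1],
  [-0.005,0.007,0.37,0,0,0,1],
  [-0.005,0.007,0.37,0,0,0,0.5],
  [-0.005,0.007,0.37,0,0,0,-1],
  [-0.005,0.007,0.37,0,0,0,-1],
  [-0.005,0.007,0.37,0,0,0,-1],
  [-0.005,0.007,0.37,0,0,0,-1],
  [-0.005,0.007,0.37,0,0,0,-1],
])

```text
clock: 3.45
position: [537.3, 112.6, 212.1]
ee_rot: [0.999, 0.049, 0.001, -0.0]
contact_force: [-1.8, 0.7, 6.6]
gripper_width: 10.9
grasp_force: 58.6
```

>>> carry_out([
  [0,0,-0.2,0,0,0,-1],
  [0,0,-0.45,0,0,0,-1],
  [0,0,-0.69,0,0,0,-1],
  [0,0.3,-0.69,0,0,0,-1],
  [0,0.6,-0.69,0,0,0,-1],
  [0.1,0.9,-0.69,0,0,-0.05,-1],
  [0.1,0.98,-0.69,0,0,-0.1,-1],
])

```text
clock: 4.32
position: [576.4, -83.9, 348.2]
ee_rot: [0.979, 0.205, -0.0, 0.0]
contact_force: [-0.4, -0.0, -2.3]
gripper_width: 11.1
grasp_force: 59.4
```

```bash
python3 - <<'E'
from h import *
from bench import arm
s=arm.read_state(); print(s['position'],s['gripper_width'],s['joints'].round(2))
go(s,[616.5,-295,350],1.8)
E
```

```text
[576.44526178 -83.87035155 348.15629543] 11.071890136555728 [ 0.13  0.36 -0.18  0.   -1.03  1.85]
yaw now 0.4131 shift [-0.2403  1.0473 -0.0091] turn [-1.000e-04  1.000e-04 -4.415e-01] n 8.0
```

```bash
python3 - <<'E'
from h import *
from bench import arm
s=arm.read_state()
go(s,[590,-184,350],-1.34)
E
```

```text
yaw now 0.4131 shift [-0.1389  0.4857 -0.0092] turn [1.00e-04 1.00e-04 5.58e-01] n 10.0
```

>>> carry_out([
  [-0.05,0.16,-0.01,0,0,0.1,-1],
  [-0.09,0.32,-0.01,0,0,0.2,-1],
  [-0.139,0.486,-0.01,0,0,0.3,-1],
  [-0.139,0.486,-0.01,0,0,0.4,-1],
  [-0.139,0.486,-0.01,0,0,0.5,-1],
  [-0.139,0.486,-0.01,0,0,0.558,-1],
  [-0.139,0.486,-0.01,0,0,0.558,-1],
  [-0.139,0.486,-0.01,0,0,0.558,-1],
  [-0.139,0.486,-0.01,0,0,0.558,-1],
  [-0.139,0.486,-0.01,0,0,0.558,-1],
  [-0.139,0.486,-0.01,0,0,0.558,-1],
])

```text
clock: 5.7
position: [589.2, -181.0, 350.3]
ee_rot: [0.784, -0.621, -0.0, 0.0]
contact_force: [0.4, -0.9, -1.4]
gripper_width: 11.0
grasp_force: 59.3
```

```bash
python3 - <<'E'
from h import *
from bench import arm
s,p,W=snap(arm,"w3"); print(s['position'],s['gripper_width'],s['joints'].round(2))
go(s)
E
```

```text
[ 589.1608522  -181.00646447  350.28935789] 10.991523053225283 [-0.04  0.41 -0.09 -0.   -1.07  0.27]
yaw now -1.3405 shift [0. 0. 0.] turn [0.0003 0.0002 0.    ] n 1.0
```

View pics/w3.png

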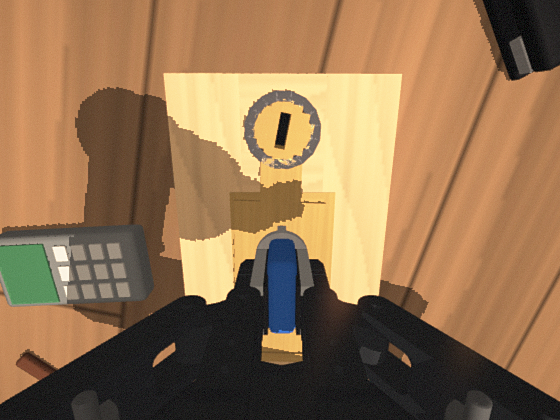

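The slot shows dark at (283,131), tilted a few degrees, with the hub ring centred near (282,128). The blue handle is held squarely in the fingers.

```bash
cat >> h.py <<'E'
def cast(uv,K,T,z):
    uv=np.asarray(uv,float); r=np.c_[(uv[:,0]-K[0,2])/K[0,0],-(uv[:,1]-K[1,2])/K[1,1],-np.ones(len(uv))]@T[:3,:3].T
    return T[:3,3]+r*((z-T[2,3])/r[:,2])[:,None]
E
python3 - <<'E'
from h import *
f=np.load("w3.npz"); K,T,p,d=f['mtx'],f['cam_to_world'],f['p'],f['d']; W=world(d,K,T); H,S,V=masks(p); X,Y,Z=[W[...,i] for i in range(3)]
u=np.arange(560)[None]; v=np.arange(420)[:,None]
m=(u>262)&(u<305)&(v>105)&(v<155)&(V<70)
n,l,st,c=cv2.connectedComponentsWithStats(m.astype(np.uint8)); k=1+st[1:,4].argmax(); vu=np.argwhere(l==k)
P=cast(vu[:,::-1],K,T,109); print('slot',len(P),rect(P),P.mean(0))
m=(u>235)&(u<330)&(v>80)&(v<175)&(S<90)&(V<190)&(V>60)
P=cast(np.argwhere(m)[:,::-1],K,T,109); (cc,r)=cv2.minEnclosingCircle(P[:,:2].astype(np.float32)); print('hub',len(P),cc,r,P.mean(0), rect(P))
m=(Z>99)&(Z<107)&(v<200)&(S>40); P=W[m]; print('face z',np.median(Z[(u>290)&(u<300)&(v>120)&(v<135)]), 'cab top',np.median(P[:,2]))
# top corners of cabinet at front edge
b=(H>100)&(H<130)&(S>120)&(np.hypot(X-589,Y+181)<60)&(Z>190); print('handle z',np.percentile(Z[b],[5,50,95]))
for z in(np.percentile(Z[b],80),): 
    q=b&(abs(Z-z)<4); print(rect(W[q]),W[q].mean(0),q.sum())
E
```

```text
slot 292 (array([ 601.7, -242.4]), array([ 5.9, 20.3]), 1.9) [ 601.75762757 -242.55768245  109.        ]
hub 1779 (601.7604370117188, -241.38665771484375) 25.016525268554688 [ 602.723226   -243.95710506  109.        ] (array([ 601.7, -241.3]), array([49.2, 48.7]), 13.2)
face z 109.12392407651735 cab top 105.23060152982093
handle z [194.54146805 207.91702019 209.13836222]
(array([ 588.1, -182.6]), array([12.1, 34.3]), 13.8) [ 588.79328364 -184.19102708  207.93898842] 2017
```

>>> carry_out([
  [0,0,0,0,0,0.063,-1],
  [0,0,0,0,0,0.063,-1],
  [0,0,0,0,0,0.063,-1],
  [0,0,0,0,0,0.063,-1],
])

```text
clock: 6.25
position: [589.4, -181.1, 350.7]
ee_rot: [0.719, -0.695, -0.0, 0.0]
contact_force: [-0.7, -0.3, -1.2]
gripper_width: 11.3
grasp_force: 59.3
```

```bash
cat > slot.py <<'E'
from h import *
from bench import arm
import sys
s,p,W=snap(arm,sys.argv[1]); print(s['position'],s['joint_vel'].round(3))
f=np.load(sys.argv[1]+".npz"); K,T=f['mtx'],f['cam_to_world']; H,S,V=masks(p); X,Y,Z=[W[...,i] for i in range(3)]
Q=cast(np.argwhere(np.ones(X.shape))[:,::-1],K,T,109).reshape(420,560,3)
m=(np.hypot(Q[...,0]-601.7,Q[...,1]+242)<16)&(V<70)
n,l,st,c=cv2.connectedComponentsWithStats(m.astype(np.uint8)); k=1+st[1:,4].argmax()
P=Q[l==k]; print('slot',len(P),rect(P))
m=(np.hypot(Q[...,0]-601.7,Q[...,1]+242)<32)&(S<90)&(V<190)&(V>60); P=Q[m]; print('hub',cv2.minEnclosingCircle(P[:,:2].astype(np.float32)))
b=(H>100)&(H<130)&(S>120)&(np.hypot(X-s['position'][0],Y-s['position'][1])<60)&(abs(Z-s['position'][2]+142)<4); print('handle',rect(W[b]))
go(s)
E
python3 slot.py w4
```

```text
[ 589.35840362 -181.05168575  350.6689222 ] [ 0.001 -0.002  0.001  0.002  0.    -0.008]
slot 241 (array([ 601.3, -242.6]), array([ 4.8, 19.8]), 3.2)
hub ((601.7308959960938, -241.60446166992188), 24.9097900390625)
handle (array([ 588.7, -182.6]), array([11.7, 34.2]), 1.2)
yaw now -1.5374 shift [0. 0. 0.] turn [0. 0. 0.] n 1.0
```

```bash
python3 - <<'E'
from h import *
from bench import arm
s=arm.read_state()
go(s,[602.4,-240.1,322],-1.53)
E
```

```text
yaw now -1.5377 shift [ 0.2973 -0.0554  0.1434] turn [ 0.      0.     -0.0025] n 2.0
```

>>> carry_out([
  [0.15,-0.03,0,0,0,-0.002,-1],
  [0.297,-0.055,0.05,0,0,-0.002,-1],
  [0.297,-0.055,0.14,0,0,-0.002,-1],
  [0.297,-0.055,0.14,0,0,-0.002,-1],
  [0.297,-0.055,0.14,0,0,-0.002,-1],
])

```text
clock: 6.92
position: [602.5, -239.9, 323.4]
ee_rot: [0.721, -0.693, 0.0, -0.0]
contact_force: [0.0, 0.3, 0.1]
gripper_width: 11.2
grasp_force: 59.3
```

```bash
python3 - <<'E'
from h import *
from bench import arm
s,p,W=snap(arm,"w5"); print(s['position'])
go(s,[602.4,-240.1,310],-1.53)
cv2.imwrite("pics/w5c.png",cv2.resize(p[140:300,180:380,::-1],None,fx=3.7,fy=3.7,interpolation=cv2.INTER_CUBIC))
E
```

```text
[ 602.51028235 -239.89769056  323.41630846]
yaw now -1.5317 shift [0.001  0.0006 0.0671] turn [-0.0003 -0.0002 -0.0005] n 1.0
```

View pics/w5c.png

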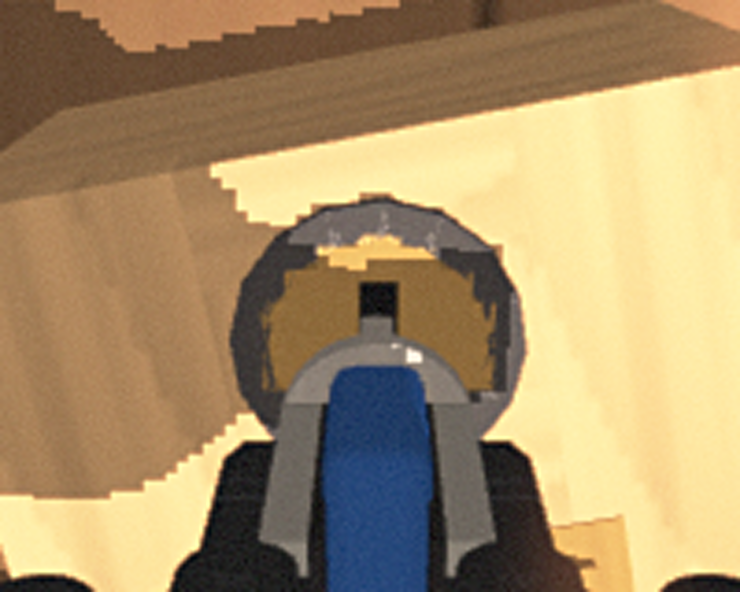

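The blade (columns 358–397 in the crop) lines up with the slot (360–398), so I'm pressing down in small steps.

>>> carry_out([
  [0,0,0.03,0,0,0,-1],
  [0,0,0.05,0,0,0,-1],
  [0,0,0.065,0,0,0,-1],
  [0,0,0.075,0,0,0,-1],
])

```text
clock: 7.48
position: [602.2, -240.0, 307.4]
ee_rot: [0.72, -0.693, -0.0, 0.0]
contact_force: [0.1, -0.4, -2.0]
gripper_width: 11.2
grasp_force: 59.3
```

>>> carry_out([
  [0,0,0.02,0,0,0,-1],
  [0,0,0.04,0,0,0,-1],
  [0,0,0.055,0,0,0,-1],
  [0,0,0.062,0,0,0,-1],
  [0,0,0.066,0,0,0,-1],
])

```text
clock: 8.1
position: [602.2, -240.0, 295.1]
ee_rot: [0.721, -0.693, -0.0, 0.0]
contact_force: [-2.0, 0.9, 4.0]
gripper_width: 11.4
grasp_force: 60.1
```

>>> carry_out([
  [0,0,0,0,0,0.02,-1],
  [0,0,0,0,0,0.05,-1],
  [0,0,0,0,0,0.08,-1],
  [0,0,0,0,0,0.11,-1],
  [0,0,0,0,0,0.14,-1],
  [0,0,0,0,0,0.14,-1],
])

```text
clock: 8.85
position: [602.5, -240.1, 295.2]
ee_rot: [-0.552, 0.834, -0.001, 0.0]
contact_force: [0.5, -0.1, 1.3]
gripper_width: 11.3
grasp_force: 59.7
```

```bash
python3 - <<'E'
from h import *
from bench import arm
s=arm.read_state(); print(s['contact_force'],s['wrist_torque'],s['joints'].round(2)); go(s)
E
```

```text
[ 0.49775959 -0.05118358  1.33473286] [-0.00111957  0.05261491 -0.02270586] [-0.13  0.51 -0.07  0.   -0.98 -0.27]
yaw now -1.9711 shift [0. 0. 0.] turn [-0.0005 -0.      0.    ] n 1.0
```

>>> carry_out([
  [0,0,0,0,0,0.03,-1],
  [0,0,0,0,0,0.06,-1],
  [0,0,0,0,0,0.09,-1],
  [0,0,0,0,0,0.12,-1],
  [0,0,0,0,0,0.15,-1],
  [0,0,0,0,0,0.18,-1],
  [0,0,0,0,0,0.2,-1],
  [0,0,0,0,0,0.22,-1],
  [0,0,0,0,0,0.22,-1],
])

```text
clock: 9.98
position: [602.8, -240.4, 295.2]
ee_rot: [-0.238, 0.971, -0.001, 0.001]
contact_force: [1.7, -1.7, 0.1]
gripper_width: 11.1
grasp_force: 59.6
```

```bash
python3 - <<'E'
from h import *
from bench import arm
s,p,W=snap(arm,"t6","top"); print(s['contact_force'],s['wrist_torque'],s['joints'].round(2)); go(s)
snap(arm,"s6","scene")
a=cv2.imread("pics/t6.png")[170:250,290:420]; b=cv2.imread("pics/s6.png")[125:215,190:290]
a=cv2.resize(a,(520,320),interpolation=2); b=cv2.resize(b,(280,252),interpolation=2); c=np.zeros((320,800,3),np.uint8); c[:,:520]=a; c[:252,520:]=b
cv2.imwrite("pics/m6.png",c)
E
```

```text
[ 1.65737601 -1.66062246  0.11656313] [-0.4415263  -0.38648968  0.09601249] [-0.13  0.51 -0.07  0.   -0.98 -0.96]
yaw now -2.6614 shift [0. 0. 0.] turn [-0.0006  0.0005 -0.    ] n 1.0
```

View pics/m6.png

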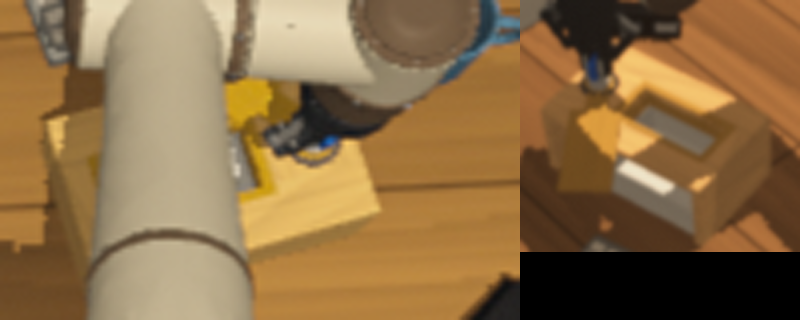

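The scene view shows the shutter swung out over the cabinet's +x side with the chute uncovered. I'll measure its angle.

```bash
python3 - <<'E'
from h import *
f=np.load("s6.npz"); W=world(f['d'],f['mtx'],f['cam_to_world']); H,S,V=masks(f['p'])
a=np.radians(13.0); o=np.array([601.7,-241.8])
L=W[...,:2]-o; cx=L@[np.cos(a),np.sin(a)]; cy=L@[-np.sin(a),np.cos(a)]; Z=W[...,2]
m=(Z>103)&(Z<114)&(cx>77)&(cx<200)&(abs(cy)<150)
P=np.c_[cx[m],cy[m]]; print(m.sum(),rect(P)); r=np.hypot(*P.T); print(r.max())
c=P.mean(0); print('angle of centroid',np.arctan2(c[0],c[1]))
mm=P[:,0]>90; bins=np.arange(80,180,15)
mid=[(P[(P[:,0]>=b)&(P[:,0]<b+15)].mean(0)) for b in bins if ((P[:,0]>=b)&(P[:,0]<b+15)).sum()>5]; print(np.round(mid,1))
E
```

```text
384 (array([125.1,  61.1]), array([170.6,  96.5]), 89.2)
189.03536211468813
angle of centroid 1.0123015163415312
[[ 87.2  55.5]
 [101.8  65.6]
 [117.3  77.9]
 [132.4  85.3]
 [147.   83.9]
 [161.1  77.5]]
```

>>> carry_out([
  [0,0,0,0,0,0.015,-1],
  [0,0,0,0,0,0.025,-1],
  [0,0,0,0,0,0.025,-1],
])

```text
clock: 10.45
position: [602.8, -240.3, 295.1]
ee_rot: [-0.199, 0.98, -0.001, 0.001]
contact_force: [3.3, -2.7, 1.6]
gripper_width: 11.1
grasp_force: 59.7
```

```bash
cat > shut.py <<'E'
from h import *
from bench import arm
import sys
s=arm.read_state(); print(s['wrist_torque'],s['position'],s['gripper_width'],s['clock']); go(s)
s,p,W=snap(arm,sys.argv[1],"scene")
a=np.radians(13.0); o=np.array([601.7,-241.8]); L=W[...,:2]-o; cx=L@[np.cos(a),np.sin(a)]; cy=L@[-np.sin(a),np.cos(a)]; Z=W[...,2]
m=(Z>100)&(Z<118)&(cx>78)&(cx<200)&(cy>-60)&(cy<170); P=np.c_[cx[m],cy[m]]
best=[]
for t in np.arange(.7,1.3,.01):
    al=P@[np.sin(t),np.cos(t)]; ac=P@[np.cos(t),-np.sin(t)]
    best.append((((al<184)&(abs(ac)<34)).mean(),round(t,2)))
b=max(best)[0]; print(len(P),b,[t for v,t in best if v>b-.01])
E
python3 shut.py s7
```

```text
[-0.89806666 -0.77479623  0.10626449] [ 602.76173236 -240.32118459  295.13952349] 11.139716311354809 10.45
yaw now -2.7412 shift [0. 0. 0.] turn [-0.0006  0.0006 -0.    ] n 1.0
420 0.9523809523809523 [np.float64(1.05), np.float64(1.06), np.float64(1.07), np.float64(1.08), np.float64(1.09)]
```

>>> carry_out([
  [0,0,0,0,0,0.016,-1],
  [0,0,0,0,0,0.016,-1],
  [0,0,0,0,0,0.016,0],
  [0,0,0,0,0,0.016,0],
  [0,0,0,0,0,0.016,0],
  [0,0,-0.15,0,0,0.016,0],
  [0,0,-0.4,0,0,0.016,0],
  [0,0,-0.5,0,0,0.016,1],
  [0,0,-0.5,0,0,0.016,1],
])

```text
clock: 11.62
position: [602.2, -239.9, 396.3]
ee_rot: [-0.174, 0.985, -0.0, 0.002]
contact_force: [-1.6, 0.9, -1.0]
gripper_width: 77.2
grasp_force: 0.0
```

```bash
python3 shut.py s8; python3 - <<'E'
from h import *
from bench import arm
s,p,W=snap(arm,"w8"); H,S,V=masks(p); X,Y,Z=[W[...,i] for i in range(3)]
b=(H>100)&(H<130)&(S>120)&(np.hypot(X-602,Y+241)<40)&(Z>145)&(Z<160); print('handle',b.sum(),rect(W[b]),np.median(Z[b]))
go(s,[674,240.5,395],-2.634)
E
```

```text
[-0.05173959 -0.00104696 -0.01895866] [ 602.18351874 -239.94007057  396.28149385] 77.18305928585282 11.625
yaw now -2.7924 shift [0. 0. 0.] turn [-0.0004  0.001  -0.    ] n 1.0
445 0.9168539325842696 [np.float64(1.11), np.float64(1.12), np.float64(1.13), np.float64(1.14)]
handle 702 (array([ 601.2, -241.6]), array([32.8, 11.2]), 22.0) 152.7507318159095
yaw now -2.7926 shift [-1.1599e+00  2.1337e+00 -1.7000e-03] turn [ 0.0003  0.0001 -0.0505] n 8.0
```

>>> carry_out([
  [-0.12,0.24,0,0,0,0,1],
  [-0.25,0.5,0,0,0,0,1],
  [-0.4,0.75,0,0,0,0,1],
  [-0.5,0.98,0,0,0,0,1],
])

```text
clock: 12.22
position: [629.2, -19.6, 392.1]
ee_rot: [-0.174, 0.985, 0.0, -0.002]
contact_force: [1.0, 0.3, -0.1]
gripper_width: 85.4
grasp_force: 0.0
```

>>> carry_out([
  [-0.15,0.25,0,0,0,-0.02,1],
  [-0.3,0.5,0,0,0,-0.05,1],
  [-0.45,0.75,0,0,0,-0.05,1],
  [-0.55,0.95,0.1,0,0,-0.05,1],
  [-0.65,0.98,0.3,0,0,-0.05,1],
  [-0.65,0.98,0.4,0,0,-0.05,1],
  [-0.65,0.98,0.4,0,0,-0.05,1],
  [-0.65,0.98,0.4,0,0,-0.05,1],
])

```text
clock: 13.22
position: [684.5, 206.8, 314.7]
ee_rot: [-0.25, 0.968, -0.0, 0.0]
contact_force: [-0.4, -0.3, 0.3]
gripper_width: 85.2
grasp_force: 0.0
```

```bash
python3 - <<'E'
from h import *
from bench import arm
s,p,W=snap(arm,"w9"); print(s['position'],s['clock']); H,S,V=masks(p); X,Y,Z=[W[...,i] for i in range(3)]
n=np.hypot(X-652.8,Y-229)<55
c=n&((H<8)|(H>172))&(S>150)&(Z>9)&(Z<15); print('fob',c.sum(),rect(W[c]))
c=n&(Z>4.5)&(Z<15); print('all',c.sum(),rect(W[c]))
go(s,[670.3,238.7,176],-2.634)
E
```

```text
[684.461234   206.82891377 314.69838433] 13.225
fob 1070 (array([675.2, 241.6]), array([30.7, 30.2]), 28.7)
all 2191 (array([653., 229.]), array([91.5, 30.3]), 29.4)
yaw now -2.6354 shift [-0.0154  0.174   0.6934] turn [-0.0001 -0.     -0.0004] n 3.0
```

View pics/w9.png

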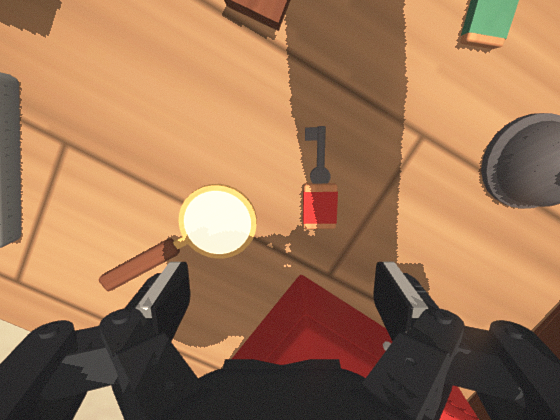

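The red key is at (320,205 for the fob), the magnifier rim at left with its edge at (257,222), and the red toolbox's corner below at (300,275). I'll check the clearances before descending.

```bash
python3 - <<'E'
from h import *
y=-2.634; ex=np.array([np.cos(y),np.sin(y)]); ey=np.array([np.sin(y),-np.cos(y)]); g=np.array([670.5,239])
f=np.load("w9.npz"); W=world(f['d'],f['mtx'],f['cam_to_world']); 
for n,sl in(("w9",None),("top0",None),("scene0",None)):
    f=np.load(n+".npz"); W=world(f['d'],f['mtx'],f['cam_to_world']).reshape(-1,3)
    if n=="w9":
        vv=np.repeat(np.arange(420),560); uu=np.tile(np.arange(560),420); W=W[~((vv>258)&((uu<205)|(uu>360)))&(vv<355)]
    L=W[:,:2]-g; a=np.c_[L@ex,L@ey,W[:,2]]
    m=(abs(a[:,0])<90)&(abs(a[:,1])<90)&(a[:,2]>20)&(a[:,2]<200); b=a[m]
    print(n,m.sum(),'tall: max x',b[np.argsort(-b[:,0])[:3]].round() if len(b) else '', np.percentile(b[:,2],[50,99]).round())
    m=(abs(a[:,0])<25)&(abs(a[:,1])>20)&(abs(a[:,1])<90)&(a[:,2]>5)&(a[:,2]<200); b=a[m]; 
    if len(b): print('  beside', b[np.argsort(abs(b[:,1]))[:3]].round())
    m=(a[:,0]>-80)&(a[:,0]<-25)&(abs(a[:,1])<60)&(a[:,2]>20)&(a[:,2]<200); b=a[m]; 
    if len(b): print('  behind', b[np.argsort(-b[:,0])[:3]].round())
E
```

```text
w9 2250 tall: max x [[-74. -16.  83.]
 [-74. -16.  79.]
 [-74. -17.  86.]] [69. 91.]
  beside [[-24. -59.   7.]
 [-23. -59.   6.]
 [-22. -59.   6.]]
  behind [[-74. -16.  83.]
 [-74. -16.  79.]
 [-74. -17.  86.]]
top0 74 tall: max x [[ 11.  -2.  21.]
 [ -1.   3.  21.]
 [ -1. -18.  21.]] [72. 98.]
  beside [[-22. -20.   5.]
 [ 19.  20.   9.]
 [-17. -21.   5.]]
  behind [[-75. -20.  78.]
 [-75. -18.  93.]
 [-75. -13.  89.]]
scene0 19 tall: max x [[-81. -18.  90.]
 [-82. -15.  91.]
 [-82. -21.  89.]] [90. 94.]
  beside [[  0.  30.   7.]
 [ 22. -36.   7.]
 [-20. -36.   5.]]
```

>>> carry_out([
  [-0.015,0.174,0.2,0,0,0,0.25],
  [-0.015,0.174,0.4,0,0,0,0.25],
  [-0.015,0.174,0.55,0,0,0,0.25],
  [-0.015,0.174,0.65,0,0,0,0.25],
  [-0.015,0.174,0.69,0,0,0,0.25],
  [-0.015,0.174,0.69,0,0,0,-1],
  [-0.015,0.174,0.69,0,0,0,-1],
  [-0.015,0.174,0.69,0,0,0,-1],
  [-0.015,0.174,0.69,0,0,0,-1],
])

```text
clock: 14.4
position: [670.5, 239.1, 178.0]
ee_rot: [-0.251, 0.968, 0.0, 0.001]
contact_force: [0.1, 0.5, 3.5]
gripper_width: 27.9
grasp_force: 60.4
```

>>> carry_out([
  [0,0,-0.2,0,0,0,-1],
  [0,0,-0.5,0,0,0,-1],
  [0,0,-0.75,0,0,0,-1],
  [0,0,-0.75,0,0,0,-1],
])

```text
clock: 14.9
position: [670.8, 239.2, 332.7]
ee_rot: [-0.251, 0.968, 0.001, 0.005]
contact_force: [-0.2, 0.5, -0.3]
gripper_width: 28.1
grasp_force: 59.9
```

```bash
python3 - <<'E'
from h import *
from bench import arm
s=arm.read_state(); print(s['position'],s['gripper_width'],s['grasp_force'])
go(s,[571.7,-107.5,330],-1.344)
E
```

```text
[670.81299001 239.1795196  332.74220693] 28.08522239313738 59.89235043525696
yaw now -2.6349 shift [ 1.2746e+00 -1.2751e+00 -1.0000e-04] turn [-0.0024  0.003  -0.4109] n 7.0
```

>>> carry_out([
  [0.2,-0.2,0,0,0,-0.05,-1],
  [0.4,-0.4,0,0,0,-0.1,-1],
  [0.6,-0.6,0,0,0,-0.15,-1],
  [0.8,-0.8,0,0,0,-0.2,-1],
  [0.9,-0.9,0,0,0,-0.25,-1],
  [0.9,-0.9,0,0,0,-0.3,-1],
])

```text
clock: 15.65
position: [598.6, -8.2, 325.4]
ee_rot: [-0.663, 0.748, 0.001, -0.001]
contact_force: [0.9, 0.2, -0.6]
gripper_width: 27.8
grasp_force: 59.8
```

```bash
python3 - <<'E'
from h import *
from bench import arm
s=arm.read_state(); print(s['position'],s['gripper_width'],s['grasp_force'])
go(s,[571.7,-107.5,310],-1.344)
E
```

```text
[598.58732625  -8.16920539 325.36440651] 27.78092852469386 59.84691917896271
yaw now -1.6913 shift [0.5092 0.0735 0.0773] turn [ 0.0009  0.     -0.1106] n 2.0
```

>>> carry_out([
  [0.2,0.03,0.03,0,0,-0.05,-1],
  [0.4,0.06,0.05,0,0,-0.11,-1],
  [0.51,0.074,0.05,0,0,-0.11,-1],
  [0.51,0.074,0.05,0,0,-0.11,-1],
  [0.51,0.074,0.05,0,0,-0.11,-1],
])

```text
clock: 16.27
position: [572.7, -105.0, 315.9]
ee_rot: [0.781, -0.624, -0.0, 0.0]
contact_force: [1.6, -0.4, 0.2]
gripper_width: 28.1
grasp_force: 59.9
```

```bash
python3 - <<'E'
from h import *
from bench import arm
s,p,W=snap(arm,"w10"); print(s['position'],s['clock']); X,Y,Z=[W[...,i] for i in range(3)]
go(s,[571.7,-107.5,284],-1.344)
a=np.radians(13); o=np.array([575.9,-130.3]); L=W[...,:2]-o; cx=L@[np.cos(a),np.sin(a)]; cy=L@[-np.sin(a),np.cos(a)]
m=(abs(cx)<60)&(cy<10)&(cy>-90)&(Z<80)&(Z>0)
print('chute visible inside',m.sum(),np.percentile(cx[m],[2,98]),np.percentile(cy[m],[2]))
E
```

```text
[ 572.70185022 -104.98656456  315.8641112 ] 16.275
yaw now -1.3475 shift [0.0112 0.0075 0.1593] turn [ 0.0003  0.0001 -0.0011] n 1.0
chute visible inside 6705 [-36.73927841  35.77672296] [-65.01515194]
```

View pics/w10.png

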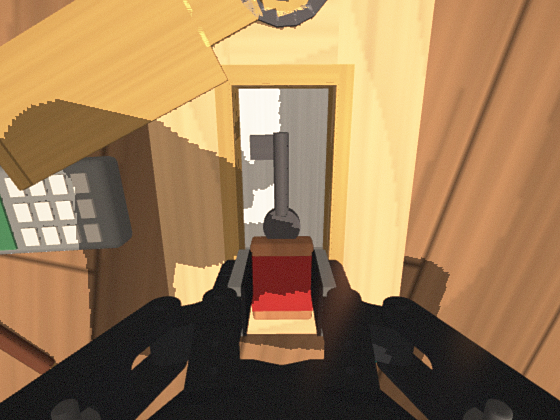

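The key hangs centred over the chute mouth (mouth columns 235–335, key at 281), and the shutter is clear at upper left.

>>> carry_out([
  [0.01,0.007,0.1,0,0,0,-1],
  [0.01,0.007,0.155,0,0,0,-1],
  [0.01,0.007,0.155,0,0,0,-1],
  [0.01,0.007,0.155,0,0,0,1],
  [0.01,0.007,0.155,0,0,0,1],
  [0.01,0.007,0.155,0,0,0,1],
  [0.01,0.007,0,0,0,0,1],
  [0.01,0.007,-0.2,0,0,0,1],
  [0.01,0.007,-0.4,0,0,0,1],
  [0.01,0.007,-0.4,0,0,0,1],
])

```text
clock: 17.58
position: [572.4, -107.7, 401.0]
ee_rot: [0.782, -0.624, 0.004, -0.003]
contact_force: [0.7, -0.9, -0.4]
gripper_width: 85.6
grasp_force: 0.0
```

```bash
python3 - <<'E'
from h import *
from bench import arm
s,p,W=snap(arm,"w11"); print(s['position'],s['clock'],s['joints'].round(2)); X,Y,Z=[W[...,i] for i in range(3)]; H,S,V=masks(p)
r=((H<8)|(H>172))&(S>150)&(np.hypot(X-576,Y+130)<100); print('red',r.sum(),W[r].mean(0) if r.any() else '', np.percentile(Z[r],[5,95]) if r.any() else '')
go(s,[602.4,-240,396],-2.79)
E
```

```text
[ 572.37238582 -107.66842673  400.96345323] 17.575 [ 0.09  0.31 -0.11  0.   -1.14  0.13]
red 679 [ 556.39058501 -109.31558185   26.91924359] [14.2004561  17.10033138]
yaw now -1.347 shift [0.6784 0.0007 0.0263] turn [-0.0028  0.0014  0.4593] n 8.0
```

View pics/w11.png

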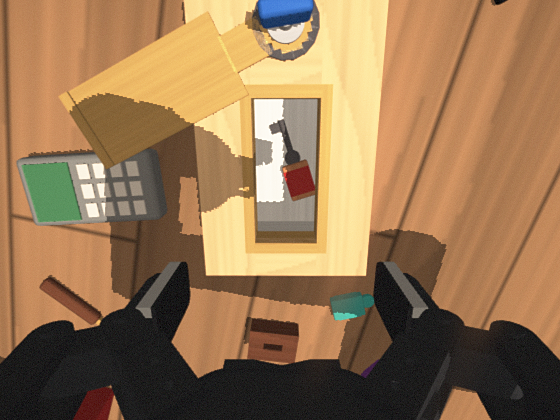

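The red-fobbed key lies in the bin at (295,170), under the chute. Next I'm returning to the staff key to close the shutter.

>>> carry_out([
  [0.2,0,0.02,0,0,0.05,1],
  [0.4,0,0.02,0,0,0.1,1],
  [0.6,0,0.02,0,0,0.15,1],
  [0.678,0,0.02,0,0,0.2,1],
  [0.678,0,0.02,0,0,0.26,1],
  [0.678,0,0.02,0,0,0.32,1],
  [0.678,0,0.02,0,0,0.38,1],
  [0.678,0,0.02,0,0,0.42,1],
  [0.678,0,0.02,0,0,0.4514,1],
  [0.678,0,0.02,0,0,0.4514,1],
  [0.678,0,0.02,0,0,0.4514,1],
  [0.678,0,0.02,0,0,0.4514,1],
])

```text
clock: 19.12
position: [601.9, -239.8, 392.2]
ee_rot: [-0.187, 0.982, 0.0, -0.0]
contact_force: [-0.5, 0.2, -0.7]
gripper_width: 85.2
grasp_force: 0.0
```

```bash
python3 - <<'E'
from h import *
from bench import arm
s,p,W=snap(arm,"w12"); print(s['position'],s['clock'],s['joints'].round(2)); X,Y,Z=[W[...,i] for i in range(3)]; H,S,V=masks(p)
b=(H>100)&(H<130)&(S>120)&(np.hypot(X-602,Y+241)<40)&(Z>145)&(Z<160); print('handle',b.sum(),rect(W[b]),np.median(Z[b]))
go(s,[602.4,-240.2,296],-2.765)
E
```

```text
[ 601.85561138 -239.75782711  392.20836559] 19.125 [-0.13  0.43  0.05 -0.   -1.19 -1.06]
handle 713 (array([ 601.2, -241.8]), array([32.5, 11.3]), 20.9) 152.8316968473199
yaw now -2.7648 shift [-0.0019 -0.0032  0.481 ] turn [ 0.0001 -0.0001  0.0001] n 2.0
```

>>> carry_out([
  [-0.002,-0.003,0.2,0,0,0,1],
  [-0.002,-0.003,0.4,0,0,0,1],
  [-0.002,-0.003,0.478,0,0,0,1],
  [-0.002,-0.003,0.478,0,0,0,0.5],
  [-0.002,-0.003,0.478,0,0,0,-1],
  [-0.002,-0.003,0.478,0,0,0,-1],
  [-0.002,-0.003,0.478,0,0,0,-1],
  [-0.002,-0.003,0.478,0,0,0,-1],
  [-0.002,-0.003,0.478,0,0,0,-1],
])

```text
clock: 20.3
position: [602.8, -240.3, 298.1]
ee_rot: [-0.187, 0.982, -0.001, 0.001]
contact_force: [-0.4, -0.0, 5.0]
gripper_width: 11.2
grasp_force: 60.7
```

>>> carry_out([
  [0,0,0,0,0,-0.03,-1],
  [0,0,0,0,0,-0.06,-1],
  [0,0,0,0,0,-0.09,-1],
  [0,0,0,0,0,-0.12,-1],
  [0,0,0,0,0,-0.15,-1],
  [0,0,0,0,0,-0.18,-1],
  [0,0,0,0,0,-0.21,-1],
  [0,0,0,0,0,-0.24,-1],
  [0,0,0,0,0,-0.27,-1],
  [0,0,0,0,0,-0.3,-1],
  [0,0,0,0,0,-0.3,-1],
])

```text
clock: 21.68
position: [602.7, -239.9, 298.1]
ee_rot: [-0.613, 0.79, -0.0, 0.001]
contact_force: [-0.2, 1.6, 5.0]
gripper_width: 10.9
grasp_force: 60.8
```

>>> carry_out([
  [0,0,0,0,0,-0.03,-1],
  [0,0,0,0,0,-0.06,-1],
  [0,0,0,0,0,-0.09,-1],
  [0,0,0,0,0,-0.12,-1],
  [0,0,0,0,0,-0.15,-1],
  [0,0,0,0,0,-0.18,-1],
  [0,0,0,0,0,-0.21,-1],
  [0,0,0,0,0,-0.23,-1],
  [0,0,0,0,0,-0.23,-1],
])

```text
clock: 22.8
position: [602.2, -240.0, 298.1]
ee_rot: [0.852, -0.523, -0.0, 0.0]
contact_force: [-2.0, 1.4, 6.7]
gripper_width: 11.1
grasp_force: 60.9
```

```bash
cat > closed.py <<'E'
from h import *
from bench import arm
import sys
s=arm.read_state(); print(s['wrist_torque'].round(3),s['contact_force'].round(1),s['position'],s['clock']); go(s)
a=np.radians(13.0); o=np.array([601.7,-241.8])
for n in("scene","top"):
    s,p,W=snap(arm,sys.argv[1]+n,n); H,S,V=masks(p)
    L=W[...,:2]-o; cx=L@[np.cos(a),np.sin(a)]; cy=L@[-np.sin(a),np.cos(a)]; Z=W[...,2]
    m=(abs(Z-108)<8)&(cy>60)&(cy<176)&(abs(cx)<73)&(S>170); P=np.c_[cx[m],cy[m]]
    print(n,len(P),rect(P) if len(P)>20 else '')
E
python3 closed.py c1; python3 - <<'E'
from h import *
f=np.load("c1scene.npz"); 
# baseline: closed state at start, same measure
a=np.radians(13.0); o=np.array([601.7,-241.8])
for n in("scene0","top0"):
    f=np.load(n+".npz"); W=world(f['d'],f['mtx'],f['cam_to_world']); H,S,V=masks(f['p'])
    L=W[...,:2]-o; cx=L@[np.cos(a),np.sin(a)]; cy=L@[-np.sin(a),np.cos(a)]; Z=W[...,2]
    m=(abs(Z-108)<8)&(cy>60)&(cy<176)&(abs(cx)<73)&(S>170); P=np.c_[cx[m],cy[m]]; print(n,len(P),rect(P))
E
```

```text
[ 0.478  0.753 -0.05 ] [-2.   1.4  6.7] [ 602.17775265 -239.9750405   298.06629085] 22.8
yaw now -1.1001 shift [0. 0. 0.] turn [0.0001 0.0001 0.    ] n 1.0
scene 512 (array([  7.7, 117.9]), array([ 85.2, 115.7]), 0.0)
top 48 (array([  3.9, 119.2]), array([122.6,  69.7]), 83.1)
scene0 484 (array([  4. , 118.1]), array([ 73.3, 115.8]), 0.4)
top0 705 (array([  1.2, 118.1]), array([115.9,  74.6]), 89.6)
```

>>> carry_out([
  [0,0,0,0,0,-0.01,-1],
  [0,0,0,0,0,-0.02,-1],
  [0,0,0,0,0,-0.03,-1],
  [0,0,0,0,0,-0.03,-1],
])

```text
clock: 23.4
position: [602.1, -240.0, 298.0]
ee_rot: [0.876, -0.482, -0.0, 0.0]
contact_force: [-2.0, 1.5, 6.9]
gripper_width: 11.0
grasp_force: 60.9
```

```bash
python3 closed.py c2
```

```text
[ 0.397  0.781 -0.155] [-2.   1.5  6.9] [ 602.0900076  -240.0424387   298.04651122] 23.4
yaw now -1.0065 shift [0. 0. 0.] turn [0.0002 0.0002 0.    ] n 1.0
scene 489 (array([  4.7, 118.2]), array([ 74.8, 116.9]), 3.8)
top 48 (array([-0. , 62.8]), array([11.1, 70.4]), 84.6)
```

>>> carry_out([
  [0,0,0,0,0,-0.006,-1],
  [0,0,0,0,0,-0.012,-1],
  [0,0,0,0,0,-0.012,-1],
])

```text
clock: 23.88
position: [602.1, -240.1, 298.0]
ee_rot: [0.885, -0.466, -0.0, -0.0]
contact_force: [-2.3, 2.0, 7.3]
gripper_width: 11.1
grasp_force: 61.1
```

```bash
python3 closed.py c3; python3 - <<'E'
from h import *
# plate mid-line slope: compare with baseline using scene picture difference over the plate
a=cv2.imread("pics/scene0.png"); b=cv2.imread("pics/c3scene.png")
o=np.zeros((480,800,3),np.uint8)
for i,x in enumerate((a,b)): o[:, i*400:i*400+400]=cv2.resize(x[130:226,195:275],(400,480),interpolation=2)
cv2.imwrite("pics/cmp.png",o)
E
```

```text
[ 0.434  0.792 -0.503] [-2.3  2.   7.3] [ 602.05902193 -240.07455848  298.03204095] 23.875
yaw now -0.9703 shift [0. 0. 0.] turn [0.0001 0.0002 0.    ] n 1.0
scene 489 (array([  5.1, 118. ]), array([115.2,  79.5]), 89.6)
top 45 (array([-0.2, 66.1]), array([12.1, 72.9]), 89.9)
```

The wrist torque jumped from 0.15 to 0.5 N m, so the shutter is on its closed stop. I'm easing off, releasing and lifting clear.

>>> carry_out([
  [0,0,0,0,0,0.008,-1],
  [0,0,0,0,0,0.008,-1],
  [0,0,0,0,0,0.008,0.3],
  [0,0,0,0,0,0.008,0.3],
  [0,0,0,0,0,0.008,0.3],
  [0,0,0,0,0,0.008,0.3],
  [0,0,-0.1,0,0,0.008,0.3],
  [0,0,-0.3,0,0,0.008,0.3],
  [0,0,-0.55,0,0,0.008,0.3],
  [-0.3,0,-0.55,0,0,0.008,0.3],
  [-0.4,0,-0.55,0,0,0.008,0.3],
  [-0.4,0,-0.55,0,0,0.008,0.3],
])

```text
clock: 25.48
position: [556.5, -173.4, 407.7]
ee_rot: [0.88, -0.476, 0.0, -0.0]
contact_force: [0.5, -0.1, 0.3]
gripper_width: 55.6
grasp_force: 0.0
```

```bash
python3 - <<'E'
from h import *
from bench import arm
s,p,W=snap(arm,"w13"); print(s['position'],s['clock'],s['contact_force']); X,Y,Z=[W[...,i] for i in range(3)]; H,S,V=masks(p)
b=(H>100)&(H<130)&(S>120)&(np.hypot(X-602,Y+241)<40)&(Z>145)&(Z<160); print('handle',b.sum(),rect(W[b]),np.median(Z[b]))
snap(arm,"c4scene","scene")
b=cv2.imread("pics/w13.png"); o=np.zeros((420,800,3),np.uint8); o[:, :400]=cv2.resize(b,(400,420)); 
for i,n in enumerate(("scene0","c4scene")): o[i*210:i*210+210,400:]=cv2.resize(cv2.imread(f"pics/{n}.png")[130:220,170:310],(400,210),interpolation=2)
cv2.imwrite("pics/fin.png",o)
E
```

```text
[ 556.49000055 -173.35343067  407.68486746] 25.475 [ 0.51710668 -0.13673271  0.3308544 ]
handle 837 (array([ 601.4, -240.6]), array([11.1, 33.1]), 30.4) 152.88101990528006
```

View pics/fin.png

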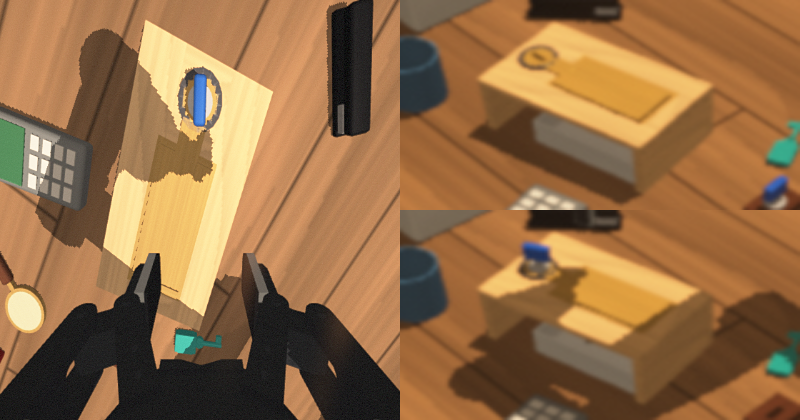

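The shutter covers the chute as it did at the start, and the staff key stands fully home (handle top 152.9 mm). The arm is clear, so I'm handing the job in.

```bash
python3 -c "
from bench import arm
print(arm.job_done())"
```

```text
the job is handed in; nothing more can be done
None
```

I handed the job in at about 25.5 s: the red-fobbed key is in the tin bin, the shutter is turned back onto its closed stop, and the staff key stands fully home in the lock; I have not seen the verdict.

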